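# Close the tool tray past its spring catch

### The arm

A 7-joint arm with a two-finger parallel gripper is mounted at the origin on the work surface. World frame = base frame: x ahead of the robot, y to its left, z up, the work surface at z = 0. Lengths are in m, angles in rad, forces in N, time in s.
With the tool pointing down it reaches from about 0.425 to 0.875 m from the base axis. Payload 9.9 kg.
Tool frame: the origin (TCP) lies between the finger pads; the fingertips stand 19 mm ahead of it and the grasp point (between the pads) is the TCP (robot.tips_ahead is the distance from the TCP to the fingertips, in m); z points along the fingers, y is the line along which they close (so a half turn about z gives the same grasp; the last joint's range is limited). The gripper opens to 85 mm and grips with 20 to 120 N. Pads are 22 mm wide; open, the fingers measure 114 mm over their backs; the gripper's body (76 mm by 85 mm) begins 54 mm behind the grasp point. The pads swing forward as they close: fully open they stand 13 mm farther back than shut.
Start: joints at [1.179, 0.576, 0.025, 1.437, -0.015, 1.129, -0.057], TCP at [0.205, -0.643, 0.25] pointing down, gripper open.
Joint ranges: [-2.76, 2.76], [-0.34, 2.15], [-1.52, 1.57], [0.19, 2.46], [-1.09, 4.23], [0.17, 1.99], [-2.82, 2.82]. Speed limits (rad/s): [2.22, 2.22, 3.01, 3.01, 3.14, 3.14, 3.14].

### API

Orientations are given as a 3x3 rotation matrix whose columns are the frame's x, y, z axes.
In Python, from plant import robot gives the robot as it stands.
- The arm moves only by the shell command python3 -m handwheel 'ROWS'. ROWS is JSON, a list of rows, each a list of 3 entries, a list of its own where there are three numbers: the opening, from -1 (shut) to 1 (fully open), then the shift along the tool's x, y, z in cm, then the turn about the tool's z in degrees. In form: [[hand, [x, y, z], yaw], ...]. A call has 1 to 10 rows; each row shifts and turns the commanded pose from where the row before left it, along the tool's axes as they then stand; what a row does not reach is not made up. A row lasts 1/8 s, in which the tool goes at most 62.5 mm and 10.7 degrees, less where a joint would pass 70% of its speed; a pose out of reach is approached as far as the arm can. A call with a gripper value outside its range is refused whole. The fingers move at their own pace and stop on an object; the grip force is fixed at half the most. Time passes only in rows, so rows that do not move let the fingers close. It gives the time, the measured TCP pose, the force, the opening and the grip force at its end, in the units of the state.
- robot.get_obs(): the state, without advancing time (a new reading comes with each control period).
- robot.snapshot(name): name is "scene" or "top" or "wrist"; returns a dict with "pixels" (420x560x3 uint8, red, green, blue), "camera_matrix" (3x3 intrinsics, pixels), "R" (3x3) and "t" (3): a world point X has camera coordinates R X + t. Camera axes: x right, y down, z forward; pixel columns grow to the right and rows downward; lengths in m; the calibration is good to about 2 mm. A picture is of the moment at which its call begins. There is no depth.
- robot.finish_job(): hands the job in; it is judged then, once.
Trained networks look in a picture, given as the dict that the camera call returned (one of the last four; its "shot" number tells which), for a name from the list of things; names that differ only in an ending like _2 or _b are one class to them, and where a whole thing is asked for, a point or a joint stands for the part that bears it (a point fixed in the world has none). Each returns a list of dicts, best first, with "confidence" (0 to 1); they miss things now and then, are a little off and sometimes report something else, mostly with a low value. They report only what shows in the picture. A call takes as long as a camera call. They do not tell look-alikes from the thing itself.
- robot.spot_in(picture, query): "box" ([left, top, right, bottom] in pixels, round what is visible of it).
- robot.masks_of(picture, query): "mask" (420x560 bool, what is visible of it) and "box" ([left, top, right, bottom] in pixels, round what is visible of it).
The state is a dict: "clock": time; "joint_pos": joint angles; "joint_vel": joint speeds; "effort": joint torques, N m; "ee_pos": TCP position; "orientation": TCP orientation; "force": force on the tool from outside, world axes, zero at the start; "moment": the same for the moment, N m; "finger_gap": opening from 0.0 (shut) to 1.0 (fully open); "gripper_force": force on a finger pad.
Only numpy, scipy, OpenCV 4.12 (cv2) and the standard library are available. Lean on these libraries where they do the work, as an engineer would, in place of code of your own. Each camera call takes 0.05 s, during which the arm holds its last target. There are 200 camera calls.

### The job

Close the pull-out tool tray: with the fingertips, press the spring catch bar down and hold it down while pushing the tray's ear over the tooth until the tray is fully home, then let go so that the catch springs fully up behind the ear and locks the tray. Only press and push, gently: do not force the tray against the raised tooth, do not pinch or lift anything, leave the tools lying in the tray, and leave the bottle, the crock and the funnel where they stand.

Things in the scene. Friction and masses are not known exactly. Their poses are not given: they have to be found in the camera images.
- runner: Grey steel runner fixed to the bench, 400 x 262 mm (x -85 to 315, y -37 to 225), base plate 6 mm thick. Origin on the bench (z 0) under the centre line of the catch bar's press lane, and under the ear when the tray is fully out. x: the way the tray closes; y: from catch bar across to tray; z up. Guide walls: 28 mm high at y 37 to 44, 52 mm high at y 211 to 224 and at the end x 285 to 315.
- tray (a joint): Open steel tray sliding in the runner. 0 = fully out, 0.085 m = fully home (hard stop), growing along runner +x; starts 0 to 0.03, stays where left, slides with about 2 N. Spans runner y 45 to 215, walls 45 mm and front plate 65 mm high above the bench. With the catch up the ear strikes the tooth at 0.054; from 0.080 the tooth can rise behind the ear.
- ear (a point): Top edge of the tray's ear: the end of the front plate, sticking out beside the tray over the catch bar. 12 mm thick along runner x (6 mm each side of this point), runner y -25 to 45, 31 to 65 mm above the bench; this point is at the top, y -2. A finger on the press lane on its -x side pushes its flat face towards +x. Axes as the runner's.
- catch (a joint): Dark steel catch bar on a spring, lying level beside the tray. 0 = up, 0.012 m = fully down (hard stop). Moves straight down and springs back when let go; about 3 N starts it, 7 N holds it fully down. It must be down by more than 0.007 for the ear to pass over the tooth.
- press_lane (a point): On top of the catch bar's flat press lane, 28 mm above the bench when up (goes down with the bar), at runner x 0, y 0. Bar 6 mm thick, runner x -80 to 90, y -24 to 34. Clear finger lane: y -24 to 20, open to the -y side. A finger pressing anywhere along it lowers the whole bar level, and can slide along it. Axes as the runner's.
- tooth (a point): Top centre of the catch's tooth, a block on the bar next to the tray, 14 mm along x, 13 mm along y, standing 10 mm above the press lane (top 38 mm above the bench when up), at runner x 60 to 74, y 21 to 34. Blocks the ear while up.
- driver: Loose grey plastic torque driver lying in the tray across it: handle 26 mm thick, 75 mm long, shaft 8 mm thick, 130 mm in all along its y. Origin under it, near the middle.
- hex_key: Loose L-shaped dark hex key, 6 mm thick, lying in the tray: long arm 90 mm along its y, short arm 26 mm. Origin under the middle of the long arm.
- cap_a: Loose black wiper end cap lying in the tray, 16 x 30 x 14 mm. Origin at the centre of its underside.
- cap_b: Another such end cap.
- bottle: Loose amber glass bottle, 64 mm across, 170 mm high, standing on the bench on the catch bar's outer side. Origin at the centre of its underside.
- funnel: Loose green funnel standing mouth down, 100 mm across at the foot, 115 mm high, on the catch bar's outer side. Origin at the centre of its underside.
- crock: Loose closed ceramic crock, 116 mm across, 144 mm high with its lid knob, on the far side of the tray from the catch bar. Origin at the centre of its underside.
Not all that is in view belongs to the job. There is more than one size of the driver; the one meant has the size given above.

How it is judged:
On the way, in this order (a step that is already met when the one before it is completed fails the run):
1. the catch bar is held down, the ear still before the tooth (value of joint catch above 0.007 m and value of joint tray below 0.062 m), for 0.2 s.
2. with the catch still down, the ear passes over the tooth (value of joint catch above 0.0065 m and value of joint tray above 0.068 m), for 0.1 s.
At the end, for the whole second after the job is handed in: The tray is fully home (within 5 mm of its stop) and at rest, the catch has sprung up (within 2 mm of its top) behind the ear, and the driver, hex key and both caps lie in the tray (value of joint tray above 0.08 m and value of joint catch below 0.002 m and velocity of joint tray below 0.01 m/s and x of driver in the frame of ear between 0 and 0.19 m and y of driver in the frame of ear between 0.04 and 0.22 m and x of hex_key in the frame of ear between 0 and 0.19 m and y of hex_key in the frame of ear between 0.04 and 0.22 m and x of cap_a in the frame of ear between 0 and 0.19 m and y of cap_a in the frame of ear between 0.04 and 0.22 m and x of cap_b in the frame of ear between 0 and 0.19 m and y of cap_b in the frame of ear between 0.04 and 0.22 m); the robot touches nothing.
It fails at once if the tray is pinched or shoved hard by the fingers (over 38 N) (contact force between the fingers and tray above 38 N).
It fails at once if the tray is forced against the raised catch (over 35 N) (contact force between tray and catch above 35 N).
It fails at once if something in the tray is lifted (height (world z) of any of driver, hex_key, cap_a, cap_b above 0.04 m).
It fails at once if the bottle, crock or funnel is lifted, shifted more than 20 mm or tipped (distance of any of bottle, crock, funnel from where it was at the start of the episode above 0.02 m or height (world z) of any of bottle, crock, funnel above 0.01 m or angle between any of bottle, crock, funnel's own z axis and vertical above 0.3 rad).
It also fails if it takes over 35 s, if anything falls off the work surface, if the arm or the gripper's body presses on something with over 40 N, if the wrist force passes 120 N, or if a joint passes its speed limit or range.

## Working session

There is one attempt and no reset: what is moved stays moved. The work goes in short steps, Python scripts to look and compute and a shell command to move; the robot and the scene stay as the last step left them, time stands still between calls to the robot, and variables do not carry over. Pictures are saved under pics/ and viewed, at most 10 in all, crops included, and the job is handed in when it is done.

```bash
mkdir -p pics; cat > look.py <<'E'
from plant import robot
import cv2,numpy as np,pickle,sys
def shot(n,f):
    s=robot.snapshot(n); cv2.imwrite('pics/'+f,s['pixels'][:,:,::-1]); pickle.dump(s,open('pics/'+f+'.pkl','wb')); return s
def ray(s,uv,z):
    K=np.array(s['camera_matrix']);R=np.array(s['R']);t=np.array(s['t'])
    d=R.T@np.linalg.inv(K)@np.array([uv[0],uv[1],1.]); c=-R.T@t
    return c+d*(z-c[2])/d[2]
E
python3 - <<'E'
from look import *
o=robot.get_obs();print(o['clock'],o['ee_pos'],o['orientation'],o['force'],robot.tips_ahead)
for n in ['top','scene']:
    s=shot(n,n+'1.png')
    for q in ['runner','tray','ear','catch','tooth','bottle','funnel','crock']:
        for r in robot.spot_in(s,q)[:2]: print(n,q,np.round(r['box']),round(r['confidence'],2))
a=cv2.imread('pics/top1.png');
E
```

```text
0.0 [ 0.20440031 -0.64286922  0.24945924] [[ 9.52987067e-01  3.03010471e-01 -5.51998367e-04]
 [ 3.03010969e-01 -9.52985799e-01  1.55564351e-03]
 [-5.46703311e-05 -1.64976971e-03 -9.99998638e-01]] [-0.76078661 -0.51700458  0.24781618] 0.019
top runner [168. 127. 317. 332.] 0.86
top tray [169. 181. 291. 289.] 0.64
top ear [176. 179. 292. 288.] 0.68
top catch [258. 246. 294. 330.] 0.9
top tooth [257. 244. 296. 331.] 0.69
top tooth [346. 278. 387. 327.] 0.62
top bottle [354. 205. 394. 240.] 0.76
top funnel [342. 276. 393. 328.] 0.91
top funnel [200. 246. 214. 256.] 0.42
top crock [ 92. 213. 164. 272.] 0.69
scene runner [203. 167. 418. 348.] 0.8
scene tray [270. 176. 392. 299.] 0.85
scene ear [269. 177. 395. 302.] 0.78
scene catch [286. 164. 357. 221.] 0.68
scene tooth [285. 167. 359. 220.] 0.58
scene bottle [206. 131. 237. 200.] 0.68
scene funnel [252. 116. 287. 163.] 0.83
scene crock [382. 241. 454. 326.] 0.97
scene crock [268. 176. 395. 302.] 0.65
```

View pics/top1.png

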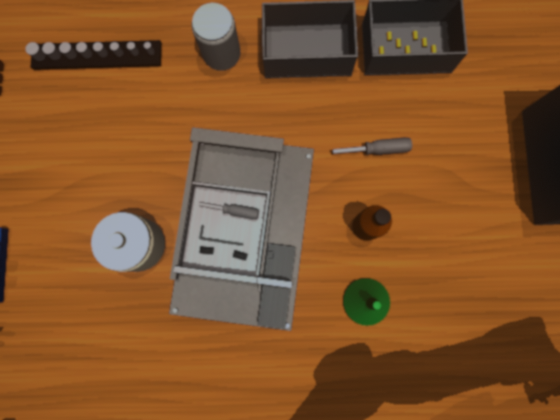

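View pics/scene1.png

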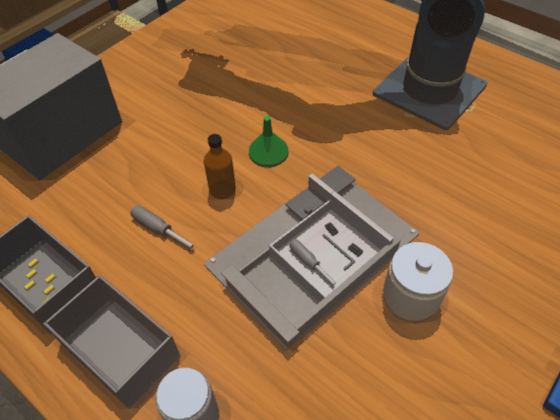

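The top view shows the runner from (193,131) to (291,328), closing up the picture. The ear is the right end of the front plate at about (290,283). The dark catch bar is at (275,285), the bottle at (374,222) and the funnel at (367,302).

Things that could be taken for the ear: the front plate end (290,283), the tray's inner divider (268,192) and the runner's end wall (282,145). I choose (290,283), because it overhangs the dark bar. The driver meant is the one in the tray (235,210), not the one on the bench (375,147). A close crop will check this.

```bash
python3 - <<'E'
from look import *
s=pickle.load(open('pics/top1.png.pkl','rb'))
a=cv2.imread('pics/top1.png')[120:340,160:400]
cv2.imwrite('pics/c1.png',cv2.resize(a,None,fx=2.7,fy=2.7,interpolation=cv2.INTER_CUBIC))
print('cam',-np.array(s['R']).T@np.array(s['t']))
for n,uv,z in [('A',(311,150),.006),('B',(291,328),.006),('C',(172,315),.006),('ear',(290,283),.065),('platel',(175,271),.065)]: print(n,ray(s,uv,z).round(4))
E
```

```text
cam [ 0.51710073 -0.03126783  0.93794518]
A [ 0.7888 -0.0923  0.006 ]
B [ 0.4033 -0.0382  0.006 ]
C [0.435  0.2135 0.006 ]
ear [ 0.4981 -0.0379  0.065 ]
platel [0.5267 0.1933 0.065 ]
```

View pics/c1.png

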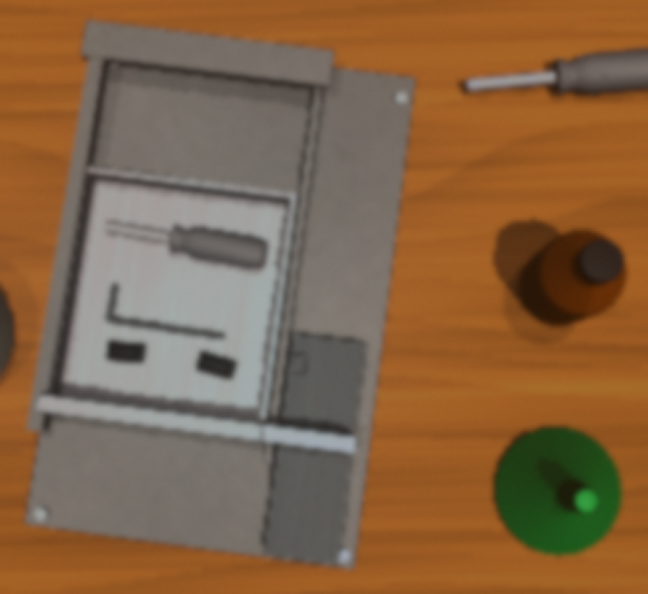

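The crop confirms it: the front plate's right end at crop (354,443) overhangs the dark bar, and the tooth is at crop (298,362). Next I fit the runner pose.

```bash
cat > fit.py <<'E'
from look import *
from scipy.optimize import least_squares
s=pickle.load(open('pics/top1.png.pkl','rb'))
K=np.array(s['camera_matrix']);R=np.array(s['R']);t=np.array(s['t'])
# runner pts (x,y,z, moves with tray), crop px
P=[(315,-37,6,0,413,77),(-85,-37,6,0,352,567),(-85,225,6,0,27,522),(90,-24,28,0,368,342),(-80,34,28,0,264,552),(285,37,52,0,330,84),(67,27.5,38,0,298,362),
(0,-25,65,1,355,443),(0,215,65,1,38,404)]
P=np.array(P,float)
def w(p,x,y,z): c,q=np.cos(p[2]),np.sin(p[2]);return np.array([p[0]+c*x-q*y,p[1]+q*x+c*y,z+0*x])
def res(p):
    X=w(p,P[:,0]/1e3+P[:,3]*p[3],P[:,1]/1e3,P[:,2]/1e3); c=(R@X).T+t; uv=(K@c.T).T; uv=uv[:,:2]/uv[:,2:]
    return (uv-(P[:,4:]/2.7+[160,120])).ravel()
f=least_squares(res,[.49,-.013,-.14,.01],loss='soft_l1')
p=f.x
if __name__=='__main__':
    print(p,np.degrees(p[2]));print(f.fun.reshape(-1,2).round(1))
    c,q=np.cos(p[2]),np.sin(p[2])
    def tor(X): d=X[:2]-p[:2]; return np.array([c*d[0]+q*d[1],-q*d[0]+c*d[1]]).round(3)
    print('bottle top',tor(ray(s,(382,216),.17)),'funnel tip',tor(ray(s,(376,307),.115)))
    print('start',w(p,p[3]-.030,-.002,0))
E
python3 fit.py
```

```text
[ 0.48777693 -0.01549096 -0.15362524  0.01042473] -8.802078124252914
[[ 1.5 -0.6]
 [ 1.1  0.5]
 [-1.   0.2]
 [-0.2 -0.2]
 [-0.1  0.3]
 [-2.6 -0.2]
 [-0.  -0.2]
 [ 0.5  0.8]
 [-0.1 -0.7]]
bottle top [ 0.155 -0.168] funnel tip [-0.008 -0.185]
start [ 0.46812616 -0.01447196  0.        ]
```

```bash
python3 -m handwheel '[[-1,[0,0,0],8.8],[-1,[0,0,0],8.8],[-1,[0,0,0],8.8],[-1,[3,-4,0],0],[-1,[3,-4,0],0],[-1,[3,-4,0],0],[-1,[3,-4,0],0],[-1,[3,-4,0],0],[-1,[1.5,-4,0],0],[-1,[0,-4,0],0]]'
cat > st.py <<'E'
from fit import *
def rel(X):
    c,q=np.cos(p[2]),np.sin(p[2]); d=X[:2]-p[:2]; return np.array([c*d[0]+q*d[1],-q*d[0]+c*d[1],X[2]])
if __name__=='__main__':
    o=robot.get_obs(); r=np.array(o['orientation'])
    print('clock',o['clock'],'tip in runner mm',(1e3*(rel(np.array(o['ee_pos'])+robot.tips_ahead*r[:,2]))).round(1),'yaw err',np.degrees(np.arctan2(r[1,0],r[0,0])-p[2]).round(1),'F',np.round(o['force'],1))
E
python3 st.py
```

```text
clock: 2.15
ee_pos: [0.4119, -0.39, 0.2502]
orientation: [[0.989, -0.151, 0.001], [-0.151, -0.989, 0.0], [0.001, -0.0, -1.0]]
force: [0.3, 0.0, 0.3]
finger_gap: -0.0
gripper_force: 0.0
clock 2.15 tip in runner mm [ -17.6 -381.7  231.2] yaw err 0.1 F [0.3 0.  0.3]
```

```bash
python3 -m handwheel '[[-1,[0,-5,0],0],[-1,[0,-5,0],0],[-1,[0,-5,0],0],[-1,[0,-5,0],0],[-1,[0,-5,0],0],[-1,[0,-5,0],0],[-1,[0,-4,0],0],[-1,[0,-3,0],0],[-1,[0,-1,0],0],[-1,[0,0,0],0]]' | head -1; python3 st.py
```

```text
clock: 3.4
clock 3.4 tip in runner mm [-19.3  -3.9 231.3] yaw err 0.1 F [ 0.1 -0.2 -0.1]
```

```bash
python3 -m handwheel '[[-1,[-0.3,0,4],0],[-1,[0,0,4],0],[-1,[0,0,4],0],[-1,[0,0,2],0],[-1,[0,0,1],0],[-1,[0,0,0],0]]' | head -1; python3 st.py; python3 - <<'E'
from look import *
a=shot('scene','s2.png')['pixels'][130:310,230:430]
b=shot('wrist','w2.png')['pixels']
a=cv2.resize(a,(440,396),interpolation=cv2.INTER_CUBIC);b=cv2.resize(b,(360,270))
im=np.zeros((396,800,3),np.uint8);im[:,:440]=a;im[:270,440:]=b
cv2.imwrite('pics/m2.png',im[:,:,::-1])
E
```

```text
clock: 4.15
clock 4.15 tip in runner mm [-22.3  -4.6  81.2] yaw err -0.0 F [-0.5  0.1  0.1]
```

View pics/m2.png

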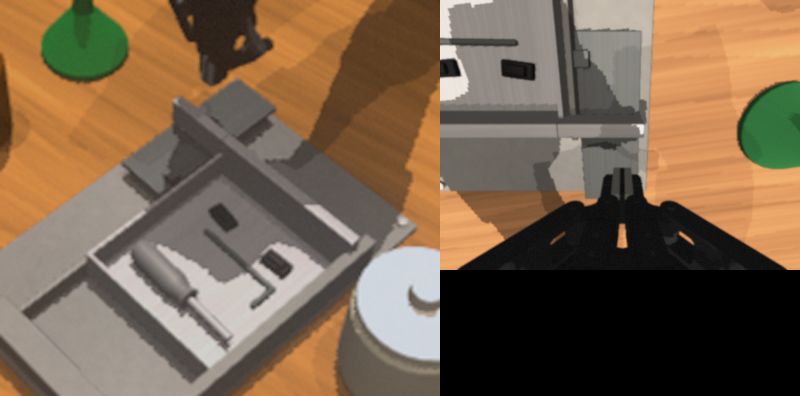

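The wrist view shows the shut fingers at (624,180) over the dark lane. They are on the -x side of the front plate (row 130) and clear of it. Descending now.

```bash
python3 -m handwheel '[[-1,[0,0,2.5],0],[-1,[0,0,2],0],[-1,[0,0,0.5],0],[-1,[0,0,0],0]]' | head -1; python3 st.py;  python3 -m handwheel '[[-1,[0,0,0.4],0],[-1,[0,0,0.4],0],[-1,[0,0,0.3],0],[-1,[0,0,0.2],0],[-1,[0,0,0],0],[-1,[0,0,0],0]]' | head -1; python3 st.py
```

```text
clock: 4.75
clock 4.75 tip in runner mm [-22.   -3.7  31.8] yaw err 0.0 F [-0.1 -0.4  0. ]
clock: 5.5
clock 5.5 tip in runner mm [-21.6  -3.5  18.5] yaw err 0.0 F [ 1.8 -1.6  4.9]
```

```bash
python3 -m handwheel '[[-1,[0,0,0.2],0],[-1,[0,0,0],0],[-1,[0,0,0],0]]' | head -1; python3 st.py
```

```text
clock: 5.88
clock 5.875 tip in runner mm [-21.6  -3.5  16.5] yaw err 0.0 F [ 2.1 -0.4  5.7]
```

```bash
python3 -m handwheel '[[-1,[0,0,0.15],0],[-1,[0,0,0],0],[-1,[0,0,0],0]]' | head -1; python3 st.py
```

```text
clock: 6.25
clock 6.25 tip in runner mm [-21.6  -3.5  15.8] yaw err 0.0 F [-1.6 -0.  22.3]
```

The hard stop is at a tip height of about 16 mm. I ease back 1 mm and push.

```bash
python3 -m handwheel '[[-1,[0,0,-0.1],0],[-1,[0,0,0],0],[-1,[0.2,0,0],0],[-1,[0.3,0,0],0],[-1,[0.3,0,0],0],[-1,[0.3,0,0],0],[-1,[0.3,0,0],0],[-1,[0.3,0,0],0],[-1,[0.3,0,0],0],[-1,[0,0,0],0]]' | head -1; python3 st.py
```

```text
clock: 7.5
clock 7.5 tip in runner mm [-9.1 -4.3 15.8] yaw err 0.1 F [-18.1   3.2  28.6]
```

```bash
python3 -m handwheel '[[-1,[0,0,-0.1],0],[-1,[0,0,0],0]]' | head -1; python3 st.py;python3 -m handwheel '[[-1,[0,0,-0.1],0],[-1,[0,0,0],0]]' | head -1; python3 st.py
```

```text
clock: 7.75
clock 7.75 tip in runner mm [-5.4 -4.1 16.5] yaw err 0.0 F [-7.1  0.8  7.9]
clock: 8.0
clock 8.0 tip in runner mm [-5.4 -4.1 17.4] yaw err 0.0 F [-6.8  0.1  6.3]
```

```bash
python3 -m handwheel '[[-1,[0.3,0,0],0],[-1,[0.3,0,0],0],[-1,[0.3,0,0],0],[-1,[0.3,0,0],0],[-1,[0.3,0,0],0],[-1,[0,0,0],0]]' | head -1; python3 st.py
```

```text
clock: 8.75
clock 8.75 tip in runner mm [10.3 -4.  17.4] yaw err 0.0 F [-4.6 -0.   5.5]
```

```bash
python3 -m handwheel '[[-1,[0.4,0,0],0],[-1,[0.4,0,0],0],[-1,[0.4,0,0],0],[-1,[0.4,0,0],0],[-1,[0.4,0,0],0],[-1,[0.4,0,0],0],[-1,[0.3,0,0],0],[-1,[0,0,0],0]]' | head -1; python3 st.py
python3 - <<'E'
from look import *
a=shot('scene','s3.png')['pixels'][130:310,230:430]
b=shot('wrist','w3.png')['pixels']
a=cv2.resize(a,(440,396),interpolation=cv2.INTER_CUBIC);b=cv2.resize(b,(360,270))
im=np.zeros((396,800,3),np.uint8);im[:,:440]=a;im[:270,440:]=b
cv2.imwrite('pics/m3.png',im[:,:,::-1])
E
```

```text
clock: 9.75
clock 9.75 tip in runner mm [37.5 -4.  17.4] yaw err 0.0 F [-3.7 -0.1  5.9]
```

View pics/m3.png

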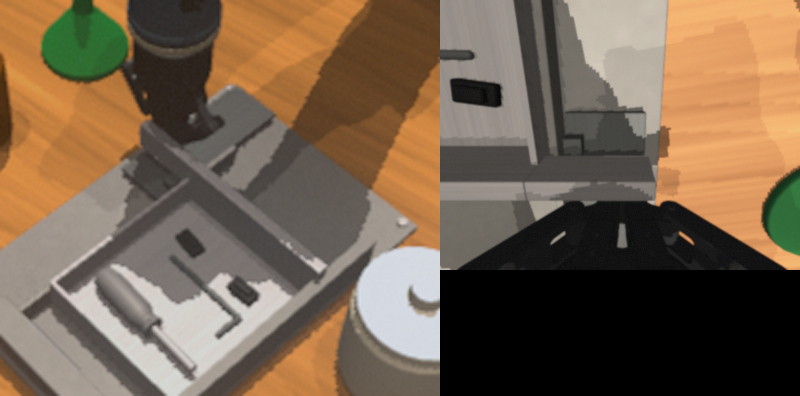

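The tray is moving with the finger against the ear at about (590,190) in the wrist view. The tooth just ahead, at (573,143), is depressed, and the tools are undisturbed. I carry on.

```bash
python3 -m handwheel '[[-1,[0.3,0,0],0],[-1,[0.3,0,0],0],[-1,[0.3,0,0],0],[-1,[0.3,0,0],0],[-1,[0.3,0,0],0],[-1,[0.3,0,0],0],[-1,[0.2,0,0],0],[-1,[0.2,0,0],0],[-1,[0,0,0],0]]' | head -1; python3 st.py
```

```text
clock: 10.98
clock 10.975 tip in runner mm [59.2 -3.9 17.3] yaw err 0.0 F [-4.5  1.   5.5]
```

```bash
for i in 1; do python3 -m handwheel '[[-1,[0.15,0,0],0],[-1,[0.15,0,0],0],[-1,[0.1,0,0],0],[-1,[0.1,0,0],0],[-1,[0,0,0],0]]' | head -1; python3 st.py; done; python3 -m handwheel '[[-1,[0.1,0,0],0],[-1,[0.1,0,0],0],[-1,[0,0,0],0]]' | head -1; python3 st.py
```

```text
clock: 11.6
clock 11.6 tip in runner mm [64.  -3.9 17.3] yaw err 0.0 F [-5.1  0.2  5.1]
clock: 11.98
clock 11.975 tip in runner mm [64.8 -3.9 17.1] yaw err 0.0 F [-9.4  1.8  8.9]
```

```bash
python3 -m handwheel '[[-1,[0.1,0,0],0],[-1,[0,0,0],0]]' | head -1; python3 st.py
```

```text
clock: 12.22
clock 12.225 tip in runner mm [64.8 -4.  17. ] yaw err 0.1 F [-13.5   2.   10.8]
```

Hard stop reached: x holds still while the force rises. I back off a little, then lift straight up.

```bash
python3 -m handwheel '[[-1,[-0.3,0,0],0],[-1,[-0.3,0,0],0],[-1,[0,0,-0.5],0],[-1,[0,0,-1],0],[-1,[0,0,-2],0],[-1,[0,0,-4],0],[-1,[-2,0,-5],0],[-1,[-3,0,-5],0],[-1,[-4,0,-2],0],[-1,[-2,0,0],0]]' | head -1; python3 st.py
python3 - <<'E'
from look import *
a=shot('scene','s4.png')['pixels'][130:310,230:430]
b=shot('wrist','w4.png')['pixels']
a=cv2.resize(a,(440,396),interpolation=cv2.INTER_CUBIC);b=cv2.resize(b,(360,270))
im=np.zeros((396,800,3),np.uint8);im[:,:440]=a;im[:270,440:]=b
cv2.imwrite('pics/m4.png',im[:,:,::-1])
E
```

```text
clock: 13.48
clock 13.475 tip in runner mm [-48.3  -3.6 214.5] yaw err 0.1 F [-0.1 -0.3 -1.6]
```

View pics/m4.png

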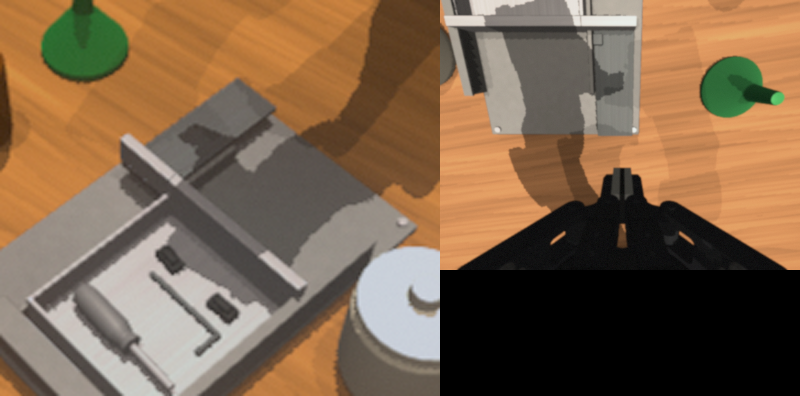

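The tooth shows behind the ear in the wrist view at about (597,42), and the tools lie in the tray. One crop with overlays will check that the tray is home and the catch is up.

```bash
python3 - <<'E'
from fit import *
def proj(S,X):
    c=np.array(S['R'])@X+np.array(S['t']);u=np.array(S['camera_matrix'])@c;return u[:2]/u[2]
out=[]
for f,(x0,y0,x1,y1) in [('w4.png',(200,0,340,210)),('s4.png',(265,170,345,250))]:
    S=pickle.load(open(f'pics/{f}.pkl','rb'));k=400/(x1-x0) if f[0]=='s' else 2.8
    im=cv2.resize(np.ascontiguousarray(S['pixels'][y0:y1,x0:x1]),None,fx=k,fy=k,interpolation=cv2.INTER_CUBIC)
    def poly(pts,col):
        q=[((proj(S,w(p,a/1e3,b/1e3,z/1e3))-[x0,y0]+.5)*k).astype(int) for a,b,z in pts];cv2.polylines(im,[np.array(q)],True,col,1)
    poly([(60,21,38),(74,21,38),(74,34,38),(60,34,38)],(0,255,0))
    poly([(60,21,26),(74,21,26),(74,34,26),(60,34,26)],(255,0,0))
    poly([(-80,-24,28),(90,-24,28),(90,34,28),(-80,34,28)],(0,255,0))
    poly([(-80,-24,16),(90,-24,16),(90,34,16),(-80,34,16)],(255,0,0))
    poly([(79,-25,65),(91,-25,65),(91,215,65),(79,215,65)],(255,255,0))
    out.append(im)
H=max(i.shape[0] for i in out);c=np.zeros((H,sum(i.shape[1] for i in out),3),np.uint8);x=0
for i in out:c[:i.shape[0],x:x+i.shape[1]]=i;x+=i.shape[1]
print(c.shape);cv2.imwrite('pics/m5.png',c[:,:,::-1])
E
```

```text
(588, 792, 3)
```

View pics/m5.png

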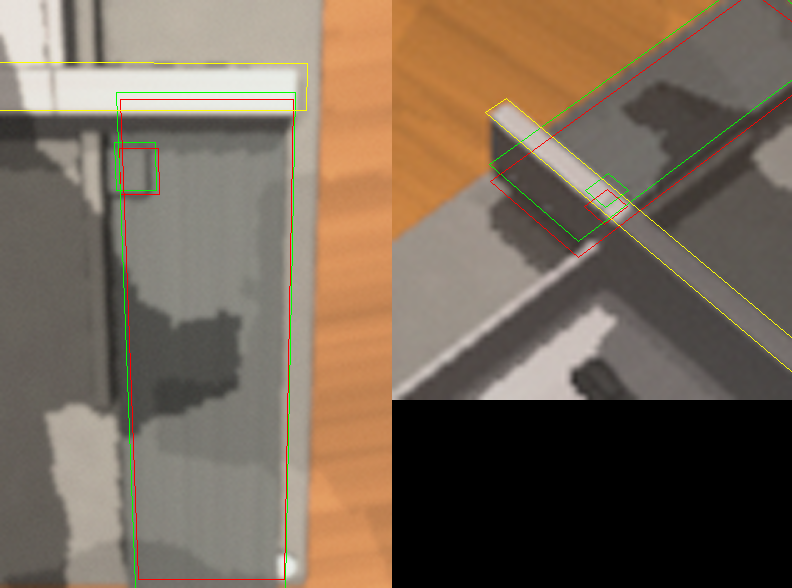

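The front plate lies on the predicted home outline (yellow). In the scene view the bar's edge follows the green "up" line, with the tooth behind the ear. Handing in.

```bash
python3 -c "
from plant import robot
print(robot.finish_job())"
```

```text
the job is handed in; nothing more can be done
None
```

The job is handed in with no verdict returned: I pushed the tray to its hard stop with the catch held down and let go, and the last pictures show the tray home, the catch up behind the ear and the tools still in the tray.

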